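# Unhook the tool caddy and stand it on the cork mat

## Task

Clear the cork mat by sliding the glaze jar that stands on it off onto the bare table, keeping it upright and leaving the other two jars of its cluster where they are. Then take the plywood tool caddy off the two screws of the upright board (it hangs by keyholes: lift, and pull it off when the screw heads are in the round holes, without wrenching it) and stand it upright and wholly on the mat with the rubber kidney still in it. Leave the other things on the table alone.

Things in the scene. Friction and masses are not known exactly. Their poses are not given: they have to be found in the camera images.
- board: Fixed upright plywood board, 140 wide, 210 high, 15 thick, on a 12 mm high foot reaching 5 mm in front of and 35 mm behind its front face. Origin: at table height, below the middle of the front face; x points into the board (front face: plane x = 0, looking to -x), y across, z up.
- board_screws (a point): Point midway between the two steel screws, on the board's front face, 172 mm above the table; axes as the board. Screws at y = -40 and +40 mm: shank 5 mm thick and 6 mm long, then a head 13 mm across and 3.5 mm thick (they stand out 9.5 mm in all).
- caddy: Loose tool caddy hung on the screws, 0.28 to 0.46 kg. Origin: centre of its underside; x points to the board while hung (tilted up to 3 deg by play), z up. Plywood tray 90 (x) by 130 (y), walls 35 high. Aluminium back plate 4 thick, 130 wide, 135 high, rear face at x = +45 mm. Two end cheeks, outer faces at y = +-65 mm, carry a bar over the tray. Hung, its underside is about 60 mm over the table.
- caddy_keyholes (a point): Point midway between the centres of the round holes of the two keyholes in the caddy's back plate (rear face, z = 95 mm in the caddy's frame). Keyholes at y = +-40 mm: round hole 20 mm across, slot 8 mm wide above it, ending 19.5 mm above the hole's centre. Raised 17 mm from hanging, the holes are centred on the screw heads; it then pulls straight off along the board's -x (over 10 mm).
- caddy_grip (a point): Centre of the caddy's carrying bar, at x = -5, z = 130 mm in the caddy's frame. Bar: 12 mm thick (x), 22 mm high, 120 mm long (y); 40 mm free to the back plate behind it. Grasp from above, closing along the caddy's x; opened to about 45 mm, the fingers clear the back plate. It can swing if moved abruptly; 45 N holds it. The board's top edge is 20 mm above this point while hung.
- caddy_corner0 (a point): Corner of the caddy's underside at x = -45 mm, y = -65 mm in its frame.
- caddy_corner1 (a point): Corner of the caddy's underside at x = -45 mm, y = +65 mm in its frame.
- caddy_corner2 (a point): Corner of the caddy's underside at x = +45 mm, y = -65 mm in its frame.
- caddy_corner3 (a point): Corner of the caddy's underside at x = +45 mm, y = +65 mm in its frame.
- mat: Fixed cork mat lying on the table, 120 (x) by 170 (y), 2 thick. Origin: centre of its underside, z up. Its place and yaw vary; its +y side is the one where the jars stand. A power strip, 36 mm high, lies on the table between the mat and the middle, against the back panel.
- back_panel_end (a point): Left front foot of the fixed brown back panel of the table: 292 mm high, its face at this x, running from here to the right (-y) past the whole work. A desk lamp on a swivel stands behind it between y = 0 and 0.3 m, its arm and head 40 mm and more behind this face, above 0.3 m. Carried past between board and mat, the caddy must clear the panel: underside above 0.3 m, or kept in front of it.
- jar_mat: Loose glaze jar standing on the mat at the middle of its +y edge; white lid, 55 mm across, 76 high, 0.1 to 0.2 kg. Origin: centre of its underside. It touches jar_b on its +y side (mat frame). Ways off the mat: its +x direction (away from the robot; shortest) and -x. It is wholly off once its centre is 28 mm past an edge.
- jar_b: Loose glaze jar, white lid, 55 mm across, 76 high, on the table beside the mat, touching jar_mat and jar_c. Origin: centre of its underside. To be left in place.
- jar_c: Loose glaze jar, dark lid, 55 mm across, 76 high, on the table, touching jar_b. Origin: centre of its underside. To be left in place.
- kidney: Red rubber kidney, 38 by 90 by 9 mm, lying loose on the caddy's floor between front wall and back plate. Origin: centre of its underside.
- loop_tool: Loop tool, 168 mm long, 11 mm high, wooden handle, lying on the table between board and mat; bystander. Origin: centre of its underside, length along its y.
- slip: Slip bottle, 60 mm across, 206 mm high, in front of the back panel; bystander. Origin: centre of its underside.

How it is judged:
By the outcome, as a careful person would: the job done as asked, in the order asked, and still so for the second after the job is handed in, with the robot touching nothing.
It also fails if it takes over 72 s, if anything falls off the work surface, if the arm or the gripper's body presses on something with over 40 N, if the wrist force passes 120 N, or if a joint passes its speed limit or range.

## Robot

A 7-joint arm with a two-finger parallel gripper is mounted at the origin on the work surface; the furniture and walls round the work are solid. World frame = base frame: x ahead of the robot, y to its left, z up, the work surface at z = 0. Lengths are in mm, angles in rad, forces in N, time in s.
With the tool pointing down it reaches from about 400 to 850 mm from the base axis. Payload 6.9 kg.
Tool frame: the origin (TCP) lies on the centre line of the jaws, within the pads' length; the fingertips stand 11 mm ahead of it and the grasp point (between the pads) lies 8 mm behind it; z points along the fingers, y is the line along which they close (so a half turn about z gives the same grasp; the last joint's range is limited). The gripper opens to 85 mm and grips with 20 to 120 N. Pads are 22 mm wide; open, the fingers measure 114 mm over their backs; the gripper's body (76 mm by 85 mm) begins 54 mm behind the grasp point. The pads swing forward as they close: fully open they stand 13 mm farther back than shut.
Start: joints at [1.329, 0.507, -0.238, 1.5, 0.126, 1.149, -0.155], TCP at [212.402, -587.79, 242.275] pointing down, gripper open.
Joint ranges: [-3.08, 3.08], [-0.24, 2.05], [-1.43, 1.35], [0, 2.5], [-1.52, 4.66], [0.17, 1.96], [-2.89, 2.89]. Speed limits (rad/s): [2.39, 2.39, 3.14, 3.14, 3.14, 3.14, 3.14].

## Interface

Orientations are given as a unit quaternion [x, y, z, w].
In Python, from cell import bot gives the robot as it stands.
- The arm moves only by the tool servo_tool, never from a script. Its argument "steps" is a list of rows, each a list of 5 numbers: the closure, from -1 (fully open) to 1 (shut), then the shift along the tool's x, y, z in cm, then the turn about the tool's z in rad. A call has 1 to 12 rows; each row shifts and turns the commanded pose from where the row before left it, along the tool's axes as they then stand; what a row does not reach is not made up. A row lasts 1/12 s, in which the tool goes at most 41.7 mm and 7.16 degrees, less where a joint would pass 70% of its speed; a pose out of reach is approached as far as the arm can. A call with a gripper value outside its range is refused whole. The fingers move at their own pace and stop on an object; the grip force is fixed at half the most. Time passes only in rows, so rows that do not move let the fingers close. It gives the time, the measured TCP pose, the force, the opening and the grip force at its end, in the units of the state.
- bot.sense(): the state, without advancing time (a new reading comes with each control period).
- bot.read_camera(name): name is "side" or "top"; returns (picture, depth): 384x512x3 uint8, red, green, blue; 384x512 float32, mm along the optical axis (not along the pixel's ray), 0 where there is no reading.
- bot.calibration(name): a dict with "mtx" (3x3 intrinsics, pixels), "k1" (the pictures are not rectified: a ray, as slopes to the right and down, at radius r is drawn at 1 + k1 r^2 times it, then the intrinsics apply), "R" (3x3) and "t" (3): a world point X has camera coordinates R X + t. Camera axes: x right, y down, z forward; pixel columns grow to the right and rows downward; lengths in mm; the calibration is good to about 2 mm. A picture is of the moment at which its call begins. calibration takes no time and is no camera call.
- bot.job_done(): hands the job in; it is judged then, once.
Trained networks look in the newest picture that a camera, given by its name, has taken for a name from the list of things; names that differ only in an ending like _2 or _b are one class to them, and where a whole thing is asked for, a point or a joint stands for the part that bears it (a point fixed in the world has none). Each returns a list of dicts, best first, with "confidence" (0 to 1); they miss things now and then, are a little off and sometimes report something else, mostly with a low value. They report only what shows in the picture. A call takes as long as a camera call.
- bot.look_for(camera, name): "centre" ([x, y, z] in mm, in world coordinates, good to about 4 mm: the middle of the surface that is visible of it).
- bot.mark_of(camera, name): "centre" ([x, y, z] in mm, in world coordinates, good to about 4 mm: a listed point, or the origin of a listed thing).
The state is a dict: "time_s": time; "joints": joint angles; "joint_vel": joint speeds; "tau": joint torques, N m; "position": TCP position; "ee_rot": TCP orientation; "contact_force": force on the tool from outside, world axes, zero at the start; "moment": the same for the moment, N m; "opening": finger opening in mm; "grasp_force": force on a finger pad.
Only numpy, scipy, OpenCV 4.12 (cv2) and the standard library are available. Lean on these libraries where they do the work, as an engineer would, in place of code of your own. Each camera call takes 0.05 s, during which the arm holds its last target. There are 200 camera calls.

## Working session

There is one attempt and no reset: what is moved stays moved. The work goes in short steps, Python scripts to look and compute and a tool call to move; the robot and the scene stay as the last step left them, time stands still between calls to the robot, and variables do not carry over. Pictures are saved under pics/ and viewed, at most 10 in all, crops included, and the job is handed in when it is done.

Besides the shell and the picture viewer there is one more tool, called after "Emit:" by a JSON object that holds its "method" and its "body", one argument or row to a line. servo_tool: Moves the arm, as the interface text tells. Its arguments: {"type":"object","properties":{"steps":{"type":"array"}},"required":["steps"]}

```bash
mkdir -p pics; ls; python3 - <<'E'
from cell import bot
import cv2,numpy as np
for c in("top","side"):
    p,d=bot.read_camera(c); cv2.imwrite(f"pics/{c}0.png",p[:,:,::-1])
    K=bot.calibration(c); print(c,np.round(-K["R"].T@K["t"]),np.round(K["R"],2).tolist())
    for n in("board","board_screws","caddy","caddy_keyholes","caddy_grip","caddy_corner0","caddy_corner1","caddy_corner2","caddy_corner3","mat","back_panel_end","jar_mat","jar_b","jar_c","kidney","loop_tool","slip"):
        print(n,[(np.round(r["centre"]).astype(int).tolist(),round(r["confidence"],2)) for r in bot.mark_of(c,n)][:4])
s=bot.sense();print({k:np.round(v,3).tolist() for k,v in s.items()})
E
```

```text
pics
top [ 291.   28. 1427.] [[-0.03, -1.0, 0.0], [-1.0, 0.03, -0.07], [0.06, -0.01, -1.0]]
board [([311, 350, -1], 0.64), ([403, -331, -2], 0.61)]
board_screws [([400, -330, 173], 0.56)]
caddy [([365, -307, 59], 0.71)]
caddy_keyholes [([399, -331, 157], 0.85), ([381, 266, 1], 0.71)]
caddy_grip [([352, 320, 1], 0.24)]
caddy_corner0 [([293, -331, 63], 0.89), ([443, -278, 60], 0.84), ([367, -382, 59], 0.74), ([362, -229, 56], 0.69)]
caddy_corner1 [([293, -331, 63], 0.89), ([443, -278, 60], 0.84), ([367, -382, 59], 0.74), ([362, -229, 56], 0.69)]
caddy_corner2 [([293, -331, 63], 0.89), ([443, -278, 60], 0.84), ([367, -382, 59], 0.74), ([362, -229, 56], 0.69)]
caddy_corner3 [([293, -331, 63], 0.89), ([443, -278, 60], 0.84), ([367, -382, 59], 0.74), ([362, -229, 56], 0.69)]
mat [([379, 265, 0], 0.97)]
back_panel_end [([490, 293, 1], 0.62), ([347, -290, 66], 0.16)]
jar_mat [([348, 318, -1], 0.59)]
jar_b [([328, 405, 1], 0.57), ([294, -331, 60], 0.47)]
jar_c [([328, 405, 1], 0.57), ([294, -331, 60], 0.47)]
kidney [([350, -292, 64], 0.49)]
loop_tool [([390, 7, 0], 0.49)]
slip [([449, -124, 0
[... 889 characters left out ...]
25)]
back_panel_end [([492, 295, 1], 0.92), ([289, -330, 59], 0.46)]
jar_mat [([353, 316, -4], 0.63)]
jar_b [([330, 407, -1], 0.74), ([308, 353, 1], 0.66)]
jar_c [([330, 407, -1], 0.74), ([308, 353, 1], 0.66)]
kidney []
loop_tool [([397, 5, 6], 0.55)]
slip [([454, -125, -2], 0.9), ([364, -306, 56], 0.41)]
{'time_s': 1.8, 'joints': [1.329, 0.507, -0.238, 1.5, 0.126, 1.149, -0.155], 'joint_vel': [-0.002, -0.0, 0.0, -0.001, -0.001, 0.001, 0.0], 'tau': [-0.0, -62.035, -2.185, -24.996, 0.014, 0.002, -0.0], 'position': [212.409, -587.788, 242.282], 'ee_rot': [0.985, 0.173, 0.0, -0.0], 'contact_force': [-0.194, 0.161, 0.602], 'moment': [-0.032, -0.088, -0.003], 'grasp_force': 0.0, 'opening': 85.22}
```

View pics/top0.png

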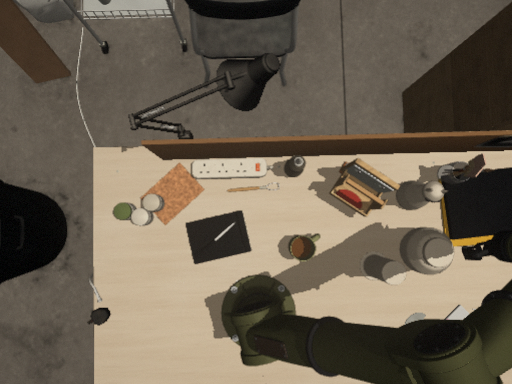

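View pics/side0.png

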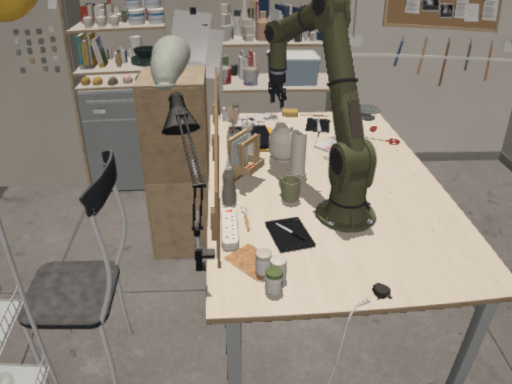

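The top picture shows the mat at about (172,193). jar_mat is at (152,203), jar_b at (141,217) and dark jar_c at (123,211). The caddy is at (363,187) on the board, the slip at (295,166) and the power strip around (230,168). The side picture agrees, and it also shows tall bystanders near the gripper, so I'll rise first.

```bash
cat > h.py <<'E'
import numpy as np
from cell import bot
from scipy.spatial.transform import Rotation as R
def pose():
    s=bot.sense(); r=R.from_quat(s["ee_rot"]).as_matrix()
    return np.array(s["position"]),np.degrees(np.arctan2(r[1,0],r[0,0])),r
def rows(P,grip=-1):
    """P: list of (x,y,z,phi deg), from current pose; rows in tool axes"""
    p,phi,_=pose(); out=[]
    for q in P:
        q=np.array(q,float); d=(q[:3]-p)/10; a=np.radians(phi)
        c,s=np.cos(a),np.sin(a)
        row=[d[0]*c+d[1]*s, d[0]*s-d[1]*c, -d[2]]
        row=np.round(row,1); turn=round(-np.radians(q[3]-phi),2)
        out.append([grip]+(row+0.).tolist()+[turn])
        p=p+10*np.array([row[0]*c+row[1]*s,row[0]*s-row[1]*c,-row[2]]); phi-=np.degrees(turn)
    for i in range(0,len(out),12): print(out[i:i+12])
    print("end",np.round(p,1),round(phi,1))
def line(a,b,n): return [tuple(np.array(a)+(np.array(b)-a)*i/n) for i in range(1,n+1)]
E
python3 - <<'E'
from h import *
p,phi,r=pose();print(p,phi)
P=line((212,-588,242,20),(212,-588,353,20),3)
for i in range(1,33):
    h=-70.2+112.4*i/32; rr=np.interp(h,[-70,-25,10,42.2],[625,440,440,472]); f=20+119.6*i/32
    P.append((rr*np.cos(np.radians(h)),rr*np.sin(np.radians(h)),353,f))
rows(P)
E
```

```text
[ 212.40877108 -587.78844379  242.28208694] 19.8666073083595
[[-1, 0.0, 0.0, -3.7, np.float64(-0.0)], [-1, 0.0, 0.0, -3.7, np.float64(-0.0)], [-1, 0.0, 0.0, -3.7, np.float64(-0.0)], [-1, 3.7, -1.5, 0.0, np.float64(-0.07)], [-1, 3.6, -1.5, 0.0, np.float64(-0.06)], [-1, 3.6, -1.5, 0.0, np.float64(-0.07)], [-1, 3.5, -1.5, 0.0, np.float64(-0.06)], [-1, 3.4, -1.5, 0.0, np.float64(-0.07)], [-1, 3.4, -1.5, 0.0, np.float64(-0.06)], [-1, 3.2, -1.4, 0.0, np.float64(-0.07)], [-1, 3.2, -1.5, 0.0, np.float64(-0.06)], [-1, 3.1, -1.4, 0.0, np.float64(-0.07)]]
[[-1, 3.0, -1.4, 0.0, np.float64(-0.06)], [-1, 2.9, -1.4, 0.0, np.float64(-0.07)], [-1, 2.9, -1.4, 0.0, np.float64(-0.07)], [-1, 2.7, -1.2, 0.0, np.float64(-0.06)], [-1, 2.7, 0.0, 0.0, np.float64(-0.07)], [-1, 2.7, 0.1, 0.0, np.float64(-0.06)], [-1, 2.7, 0.1, 0.0, np.float64(-0.07)], [-1, 2.7, 0.1, 0.0, np.float64(-0.06)], [-1, 2.7, 0.1, 0.0, np.float64(-0.07)], [-1, 2.7, 0.2, 0.0, np.float64(-0.06)], [-1, 2.7, 0.1, 0.0, np.float64(-0.07)], [-1, 2.7, 0.1, 0.0, np.float64(-0.06)]]
[[-1, 2.7, 0.2, 0.0, np.float64(-0.07)], [-1, 2.7, 0.2, 0.0, np.float64(-0.06)], [-1, 2.7, 0.5, 0.0, np.float64(-0.07)], [-1, 2.7, 0.5, 0.0, np.float64(-0.06)], [-1, 2.7, 0.6, 0.0, np.float64(-0.07)], [-1, 2.7, 0.5, 0.0, np.float64(-0.06)], [-1, 2.8, 0.6, 0.0, np.float64(-0.07)], [-1, 2.8, 0.6, 0.0, np.float64(-0.06)], [-1, 2.8, 0.5, 0.0, np.float64(-0.07)], [-1, 2.8, 0.7, 0.0, np.float64(-0.06)], [-1, 2.8, 0.6, 0.0, np.float64(-0.07)]]
end [350.1 317.2 353.3] 139.6
```

Emit:
{"method": "servo_tool", "body": {
  "steps": [
    [-1,0,0,-3.7,0],
    [-1,0,0,-3.7,0],
    [-1,0,0,-3.7,0],
    [-1,3.7,-1.5,0,-0.07],
    [-1,3.6,-1.5,0,-0.06],
    [-1,3.6,-1.5,0,-0.07],
    [-1,3.5,-1.5,0,-0.06],
    [-1,3.4,-1.5,0,-0.07],
    [-1,3.4,-1.5,0,-0.06],
    [-1,3.2,-1.4,0,-0.07],
    [-1,3.2,-1.5,0,-0.06],
    [-1,3.1,-1.4,0,-0.07]
  ]
}}

```text
time_s: 2.8
position: [388.4, -307.2, 353.4]
ee_rot: [0.891, 0.453, 0.0, 0.0]
contact_force: [0.9, -0.1, -0.3]
opening: 85.2
grasp_force: 0.0
```

Emit:
{"method": "servo_tool", "body": {
  "steps": [
    [-1,3,-1.4,0,-0.06],
    [-1,2.9,-1.4,0,-0.07],
    [-1,2.9,-1.4,0,-0.07],
    [-1,2.7,-1.2,0,-0.06],
    [-1,2.7,0,0,-0.07],
    [-1,2.7,0.1,0,-0.06],
    [-1,2.7,0.1,0,-0.07],
    [-1,2.7,0.1,0,-0.06],
    [-1,2.7,0.1,0,-0.07],
    [-1,2.7,0.2,0,-0.06],
    [-1,2.7,0.1,0,-0.07],
    [-1,2.7,0.1,0,-0.06]
  ]
}}

```text
time_s: 3.8
position: [439.0, 28.8, 353.5]
ee_rot: [0.652, 0.758, 0.0, 0.0]
contact_force: [1.8, -0.3, -0.3]
opening: 85.4
grasp_force: 0.0
```

Emit:
{"method": "servo_tool", "body": {
  "steps": [
    [-1,2.7,0.2,0,-0.07],
    [-1,2.7,0.2,0,-0.06],
    [-1,2.7,0.5,0,-0.07],
    [-1,2.7,0.5,0,-0.06],
    [-1,2.7,0.6,0,-0.07],
    [-1,2.7,0.5,0,-0.06],
    [-1,2.8,0.6,0,-0.07],
    [-1,2.8,0.6,0,-0.06],
    [-1,2.8,0.5,0,-0.07],
    [-1,2.8,0.7,0,-0.06],
    [-1,2.8,0.6,0,-0.07]
  ]
}}

```text
time_s: 4.72
position: [349.6, 318.3, 353.4]
ee_rot: [0.344, 0.939, 0.0, 0.0]
contact_force: [-0.5, -0.3, -0.1]
opening: 85.2
grasp_force: 0.0
```

```bash
python3 - <<'E'
from h import *
for k in range(2):
  for c,ns in (("side",("jar_mat","jar_b","mat","caddy_grip")),("top",("caddy_grip","caddy_corner0","caddy","board","caddy_keyholes","board_screws"))):
    bot.read_camera(c)
    for n in ns: print(c,n,[(np.round(r["centre"]).astype(int).tolist(),round(r["confidence"],2)) for r in bot.mark_of(c,n)][:5])
a,d=bot.read_camera("side"); np.savez("side1.npz",a=a,d=d)
a,d=bot.read_camera("top"); np.savez("top1.npz",a=a,d=d)
# cloud of top caddy region: bar
import cv2
for c,f in(("top","top1.npz"),("side","side1.npz")):
    K=bot.calibration(c); z=np.load(f); d=z["d"]; m=K["mtx"]
    v,u=np.mgrid[:384,:512]; k1=K["k1"]
    n=cv2.undistortPoints(np.stack([u.ravel(),v.ravel()],1).astype(np.float64)[:,None],m,np.array([k1,0,0,0.]))[:,0]
    dd=d.ravel(); C=np.c_[n*dd[:,None],dd]; W=(C-K["t"])@K["R"]; W[dd==0]=np.nan
    np.save(c+"_W.npy",W.reshape(384,512,3))
    # bar: near caddy, z 185..206
    ca,sa=np.cos(np.radians(-34.5)),np.sin(np.radians(-34.5)); q=W-[364.5,-306.5,0]
    X=q[:,0]*ca+q[:,1]*sa; Y=-q[:,0]*sa+q[:,1]*ca
    s=(abs(X)<75)&(abs(Y)<75)&(W[:,2]>150)
    o=np.c_[X,Y,W[:,2]][s]
    h=np.histogram2d(o[:,0],o[:,2],bins=[np.arange(-70,80,5),np.arange(150,226,5)])[0].astype(int)
    print(c,"cols z150..");[print(-70+5*i,r.tolist()) for i,r in enumerate(h) if r.sum()]
    if c=="side":
        j=(np.hypot(W[:,0]-351,W[:,1]-317)<45)&(W[:,2]>68)&(W[:,2]<85); print("lid",j.sum(),np.nanmedian(W[j],0))
E
```

```text
side jar_mat [([352, 313, -4], 0.63)]
side jar_b [([331, 408, -2], 0.75), ([309, 352, -1], 0.63)]
side mat [([383, 264, 2], 0.82)]
side caddy_grip [([359, -300, 188], 0.6)]
top caddy_grip [([360, -304, 187], 0.98)]
top caddy_corner0 [([440, -278, 58], 0.96), ([366, -383, 58], 0.93), ([296, -334, 62], 0.89), ([362, -229, 58], 0.89)]
top caddy [([367, -307, 57], 0.85)]
top board [([403, -331, 0], 0.85), ([367, -306, 59], 0.69)]
top caddy_keyholes [([400, -330, 156], 0.95), ([451, -122, 0], 0.6)]
top board_screws [([402, -328, 170], 0.83), ([364, -228, 59], 0.64)]
side jar_mat [([349, 313, 2], 0.73)]
side jar_b [([333, 411, -2], 0.9), ([495, 293, 1], 0.72), ([310, 355, 0], 0.66)]
side mat [([380, 266, 2], 0.58)]
side caddy_grip [([361, -302, 189], 0.7)]
top caddy_grip [([359, -304, 185], 0.94)]
top caddy_corner0 [([293, -333, 62], 0.78), ([440, -278, 58], 0.74), ([364, -226, 58], 0.66), ([367, -381, 62], 0.65), ([381, 268, 3], 0.18)]
top caddy [([364, -308, 60], 0.85), ([403, -329, -1], 0.32)]
top board [([402, -332, 1], 0.84)]
top caddy_keyholes [([402, -331, 154], 0.71)]
top board_scr
[... 852 characters left out ...]
.
-20 [1, 1, 1, 0, 1, 0, 1, 1, 1, 2, 0, 0, 0, 0, 0]
-15 [1, 0, 1, 2, 1, 1, 5, 9, 5, 9, 5, 3, 0, 0, 0]
-10 [0, 4, 1, 0, 1, 0, 5, 6, 6, 8, 10, 0, 0, 0, 0]
-5 [2, 1, 1, 2, 1, 1, 1, 1, 1, 1, 10, 0, 0, 0, 0]
0 [3, 3, 2, 2, 1, 1, 1, 0, 0, 3, 4, 0, 0, 0, 0]
5 [0, 2, 2, 0, 0, 1, 1, 2, 1, 0, 3, 0, 0, 0, 0]
10 [2, 1, 1, 0, 1, 0, 0, 1, 0, 1, 0, 0, 0, 0, 0]
35 [4, 1, 0, 1, 3, 6, 7, 5, 3, 2, 1, 0, 0, 0, 0]
40 [4, 6, 5, 6, 8, 13, 14, 12, 14, 11, 5, 2, 1, 0, 0]
45 [2, 5, 2, 3, 1, 2, 4, 3, 3, 12, 16, 11, 15, 0, 0]
50 [1, 1, 1, 1, 0, 0, 0, 2, 0, 5, 3, 4, 11, 3, 0]
55 [0, 1, 1, 1, 1, 0, 0, 1, 0, 0, 2, 4, 9, 0, 0]
60 [0, 0, 1, 0, 0, 1, 1, 0, 1, 0, 1, 1, 4, 0, 0]
lid 196 [352.27380366 329.6247067   77.07888628]
```

Emit:
{"method": "servo_tool", "body": {
  "steps": [
    [-1,-0.2,-0.1,3.5,0],
    [-1,0,0,3.5,0],
    [-1,0,0,3.5,0],
    [-1,0,0,3.5,0],
    [-1,0,0,3.5,0],
    [-1,0,0,3.5,0],
    [-1,0,0,3.5,0],
    [-1,0,0,3.0,0],
    [-1,0,0,2.0,0],
    [-1,0,0,1.3,0],
    [-1,0,0,0,0]
  ]
}}

```text
time_s: 6.93
position: [350.0, 314.3, 43.0]
ee_rot: [0.345, 0.939, -0.002, -0.001]
contact_force: [0.0, 0.3, -0.3]
opening: 85.2
grasp_force: 0.0
```

Emit:
{"method": "servo_tool", "body": {
  "steps": [
    [0,0,0,0,0],
    [0,0,0,0,0],
    [0,0,0,0,0],
    [0.2,0,0,0,0],
    [0.4,0,0,0,0],
    [0.6,0,0,0,0],
    [0.8,0,0,0,0],
    [1,0,0,0,0],
    [1,0,0,0,0]
  ]
}}

```text
time_s: 7.68
position: [351.6, 316.1, 46.7]
ee_rot: [0.345, 0.939, 0.001, 0.001]
contact_force: [-0.4, 0.8, 6.5]
opening: 52.5
grasp_force: 62.3
```

Emit:
{"method": "servo_tool", "body": {
  "steps": [
    [1,-0.2,0.5,0,0],
    [1,-0.4,1.0,0,0],
    [1,-0.4,1.1,0,0],
    [1,-0.4,1.2,0,0],
    [1,-0.4,1.2,0,0],
    [1,-0.4,1.2,0,0],
    [1,-0.4,1.2,0,0],
    [1,-0.4,1.1,0,0],
    [1,-0.3,1.0,0,0],
    [1,-0.2,0.5,0,0],
    [1,0,0,0,0]
  ]
}}

```text
time_s: 8.6
position: [443.5, 368.9, 45.6]
ee_rot: [0.346, 0.938, 0.001, 0.0]
contact_force: [1.2, 1.1, -1.8]
opening: 52.2
grasp_force: 62.9
```

```bash
python3 - <<'E'
from h import *
a,d=bot.read_camera("side"); import cv2
cv2.imwrite("pics/s2.png",cv2.resize(a[200:330,180:340,::-1],None,fx=4,fy=4))
for n in("jar_mat","jar_b"): print(n,[(np.round(r["centre"]).astype(int).tolist(),round(r["confidence"],2)) for r in bot.mark_of("side",n)][:5])
E
```

```text
jar_mat [([443, 365, -3], 0.82)]
jar_b [([308, 355, -1], 0.78), ([330, 409, -4], 0.69), ([369, -385, 58], 0.65)]
```

View pics/s2.png

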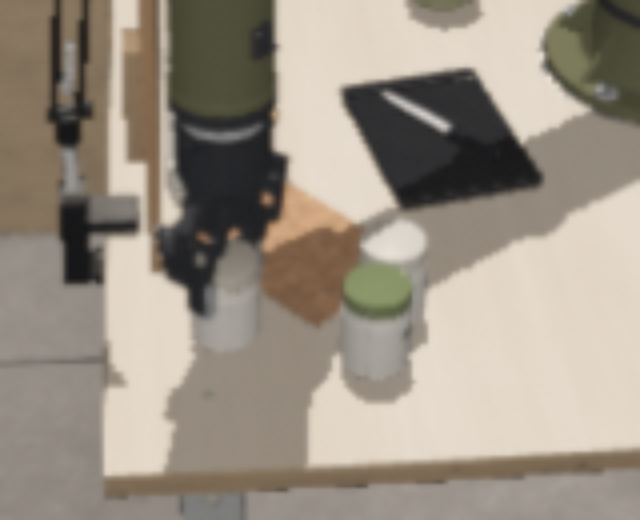

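The jar stands upright in the gripper at crop (225,300), clear of the mat corner at (320,250). The two other jars are unmoved.

Emit:
{"method": "servo_tool", "body": {
  "steps": [
    [1,0,0,0.1,0],
    [0.6,0,0,0.1,0],
    [0.2,0,0,0,0],
    [-0.2,0,0,0,0],
    [-0.6,0,0,0,0],
    [-1,0,0,0,0],
    [-1,0,0,0,0],
    [-1,0,0,-1,0],
    [-1,0,0,-3.0,0],
    [-1,0,0,-3.5,0],
    [-1,0,0,-3.5,0],
    [-1,0,0,-3.5,0]
  ]
}}

```text
time_s: 9.75
position: [441.8, 368.6, 190.4]
ee_rot: [0.345, 0.939, -0.0, -0.0]
contact_force: [1.1, -1.0, -0.1]
opening: 85.7
grasp_force: 0.0
```

```bash
python3 - <<'E'
from h import *
import cv2
W=np.load("top_W.npy").reshape(-1,3)
ca,sa=np.cos(np.radians(-34.5)),np.sin(np.radians(-34.5)); q=W-[364.5,-306.5,0]
X=q[:,0]*ca+q[:,1]*sa; Y=-q[:,0]*sa+q[:,1]*ca
for n,s in(("board",(X>42)&(X<70)&(abs(Y)<80)&(W[:,2]>203)&(W[:,2]<220)),("bar",(abs(X+5)<17)&(abs(Y)<55)&(W[:,2]>190)&(W[:,2]<212))):
    (c,sz,a)=cv2.minAreaRect(W[s][:,:2].astype(np.float32)); l=cv2.fitLine(W[s][:,:2].astype(np.float32),cv2.DIST_HUBER,0,.01,.01).ravel()
    print(n,s.sum(),c,sz,a,"dir",np.degrees(np.arctan2(l[1],l[0]))-90,l[2:],"z",np.median(W[s][:,2]))
p,phi,r=pose(); print(p,phi)
P=line((*p,phi),(p[0],p[1],353,phi),5)
ph=phi; n=34
h0=np.degrees(np.arctan2(p[1],p[0])); h1=np.degrees(np.arctan2(-302.5,360)); r0=np.hypot(*p[:2]); r1=np.hypot(360,302.5)
for i in range(1,n+1):
    h=h0+(h1-h0)*i/n; rr=np.interp(h,[h1,-12,12,35,h0],[r1,440,440,470,r0]); P.append((rr*np.cos(np.radians(h)),rr*np.sin(np.radians(h)),353,phi+(55.5-phi)*i/n))
rows(P)
E
```

```text
board 300 (408.8566589355469, -335.267822265625) (140.09518432617188, 19.084957122802734) 56.267696380615234 dir -35.08432 [ 409.84372 -334.2464 ] z 210.95779124498338
bar 195 (360.6697082519531, -303.71563720703125) (109.11096954345703, 13.019886016845703) 54.473609924316406 dir -35.13282 [ 360.02792 -302.98334] z 200.67020530925842
[441.78558086 368.57735351 190.35919553] 139.66146245879906
[[-1, 0.0, 0.0, -3.3, np.float64(-0.0)], [-1, 0.0, 0.0, -3.2, np.float64(-0.0)], [-1, 0.0, 0.0, -3.3, np.float64(-0.0)], [-1, 0.0, 0.0, -3.2, np.float64(-0.0)], [-1, 0.0, 0.0, -3.3, np.float64(-0.0)], [-1, -1.2, -5.5, 0.0, np.float64(0.04)], [-1, -1.1, -5.4, 0.0, np.float64(0.05)], [-1, -1.7, -0.9, 0.0, np.float64(0.04)], [-1, -1.9, -0.6, 0.0, np.float64(0.04)], [-1, -1.8, -0.7, 0.0, np.float64(0.05)], [-1, -1.8, -0.6, 0.0, np.float64(0.04)], [-1, -1.8, -0.7, 0.0, np.float64(0.04)]]
[[-1, -1.7, -0.6, 0.0, np.float64(0.05)], [-1, -1.8, -0.6, 0.0, np.float64(0.04)], [-1, -1.8, -0.6, 0.0, np.float64(0.04)], [-1, -1.7, -0.6, 0.0, np.float64(0.05)], [-1, -1.7, -0.6, 0.0, np.float64(0.04)], [-1, -1.8,
[... 213 characters left out ...]
.0, np.float64(0.05)], [-1, -1.8, -0.3, 0.0, np.float64(0.04)]]
[[-1, -1.8, -0.3, 0.0, np.float64(0.04)], [-1, -1.8, -0.2, 0.0, np.float64(0.05)], [-1, -1.8, -0.3, 0.0, np.float64(0.04)], [-1, -1.8, 0.0, 0.0, np.float64(0.04)], [-1, -1.8, 0.0, 0.0, np.float64(0.05)], [-1, -1.9, 0.0, 0.0, np.float64(0.04)], [-1, -1.8, 0.0, 0.0, np.float64(0.04)], [-1, -1.9, 0.0, 0.0, np.float64(0.05)], [-1, -1.9, 0.0, 0.0, np.float64(0.04)], [-1, -1.9, 0.0, 0.0, np.float64(0.04)], [-1, -1.9, 0.0, 0.0, np.float64(0.05)], [-1, -1.9, 0.0, 0.0, np.float64(0.04)]]
[[-1, -1.9, 0.0, 0.0, np.float64(0.04)], [-1, -1.9, 0.0, 0.0, np.float64(0.05)], [-1, -2.0, 0.1, 0.0, np.float64(0.04)]]
end [ 360.1 -303.   353.4] 55.4
```

Emit:
{"method": "servo_tool", "body": {
  "steps": [
    [-1,0,0,-3.3,0],
    [-1,0,0,-3.2,0],
    [-1,0,0,-3.3,0],
    [-1,0,0,-3.2,0],
    [-1,0,0,-3.3,0],
    [-1,-0.6,-2.8,0,0],
    [-1,-0.6,-2.7,0,0.04],
    [-1,-0.6,-2.7,0,0],
    [-1,-0.5,-2.7,0,0.05],
    [-1,-1.7,-0.9,0,0.04],
    [-1,-1.9,-0.6,0,0.04],
    [-1,-1.8,-0.7,0,0.05]
  ]
}}

```text
time_s: 10.75
position: [407.0, 216.0, 352.1]
ee_rot: [0.447, 0.895, 0.0, 0.001]
contact_force: [0.1, -0.4, -0.0]
opening: 85.2
grasp_force: 0.0
```

Emit:
{"method": "servo_tool", "body": {
  "steps": [
    [-1,-1.8,-0.6,0,0.04],
    [-1,-1.8,-0.7,0,0.04],
    [-1,-1.7,-0.6,0,0.05],
    [-1,-1.8,-0.6,0,0.04],
    [-1,-1.8,-0.6,0,0.04],
    [-1,-1.7,-0.6,0,0.05],
    [-1,-1.7,-0.6,0,0.04],
    [-1,-1.8,-0.3,0,0.04],
    [-1,-1.8,-0.3,0,0.04],
    [-1,-1.8,-0.3,0,0.05],
    [-1,-1.8,-0.3,0,0.04],
    [-1,-1.7,-0.2,0,0.04]
  ]
}}

```text
time_s: 11.75
position: [440.4, -0.8, 351.8]
ee_rot: [0.658, 0.753, 0.0, 0.0]
contact_force: [1.0, -0.4, 0.3]
opening: 85.1
grasp_force: 0.0
```

Emit:
{"method": "servo_tool", "body": {
  "steps": [
    [-0.06,-1.8,-0.3,0,0.05],
    [-0.06,-1.8,-0.3,0,0.04],
    [-0.06,-1.8,-0.3,0,0.04],
    [-0.06,-1.8,-0.2,0,0.05],
    [-0.06,-1.8,-0.3,0,0.04],
    [-0.06,-1.8,0,0,0.04],
    [-0.06,-1.8,0,0,0.05],
    [-0.06,-1.9,0,0,0.04],
    [-0.06,-1.8,0,0,0.04],
    [-0.06,-1.9,0,0,0.05],
    [-0.06,-1.9,0,0,0.04],
    [-0.06,-1.9,0,0,0.04]
  ]
}}

```text
time_s: 12.75
position: [402.6, -218.9, 351.2]
ee_rot: [0.83, 0.557, 0.0, -0.0]
contact_force: [1.2, -0.3, 0.7]
opening: 45.1
grasp_force: 0.0
```

Emit:
{"method": "servo_tool", "body": {
  "steps": [
    [-0.06,-1.9,0,0,0.05],
    [-0.06,-1.9,0,0,0.04],
    [-0.06,-1.9,0,0,0.04],
    [-0.06,-1.9,0,0,0.05],
    [-0.06,-2.0,0.1,0,0.05],
    [-0.06,0,0,0,0],
    [-0.06,0,0,0,0]
  ]
}}

```text
time_s: 13.33
position: [359.1, -304.4, 351.1]
ee_rot: [0.889, 0.458, -0.0, -0.0]
contact_force: [-0.3, 0.8, 0.0]
opening: 45.6
grasp_force: 0.0
```

```bash
python3 - <<'E'
from h import *
p,phi,r=pose(); print(p,phi,bot.sense()["opening"],bot.sense()["joints"])
a,d=bot.read_camera("side")
for n in("caddy_grip","jar_mat","jar_b"): print(n,[(np.round(x["centre"]).astype(int).tolist(),round(x["confidence"],2)) for x in bot.mark_of("side",n)][:4])
a,d=bot.read_camera("top")
for n in("jar_mat","jar_b","mat"): print(n,[(np.round(x["centre"]).astype(int).tolist(),round(x["confidence"],2)) for x in bot.mark_of("top",n)][:4])
# mat outline from colour
import cv2
W=np.load("top_W.npy"); K=bot.calibration("top")
hsv=cv2.cvtColor(a,cv2.COLOR_RGB2HSV); np.savez("top2.npz",a=a,d=d)
v,u=np.mgrid[:384,:512]
n=cv2.undistortPoints(np.stack([u.ravel(),v.ravel()],1).astype(float)[:,None],K["mtx"],np.array([K["k1"],0,0,0.]))[:,0]
ray=np.c_[n,np.ones(len(n))]@K["R"]; C=-K["R"].T@K["t"]; G=C+ray*((2-C[2])/ray[:,2])[:,None]
print("mat px hsv",hsv[193,175],"table",hsv[215,190])
m=(np.hypot(G[:,0]-381,G[:,1]-265)<115).reshape(384,512)&(hsv[...,1]>95)&(hsv[...,2]>80)
m=cv2.morphologyEx(m.astype(np.uint8),cv2.MORPH_OPEN,np.ones((3,3)))
l,lab,st,ce=cv2.connectedComponentsWithStats(m); k=1+np.argmax(st[1:,4]); pts=G[(lab==k).ravel()][:,:2].astype(np.float32)
print(len(pts),cv2.minAreaRect(pts))
cv2.imwrite("pics/t2.png",cv2.resize(np.where((lab==k)[...,None],a//2+[0,100,0],a).astype(np.uint8)[140:240,90:420,::-1],None,fx=2.4,fy=2.4))
rows([(360.2,-303,353,55)])
E
```

```text
[ 359.11636199 -304.39085397  351.10640127] 54.56767053458962 45.56847526265391 [ 1.01879975  0.19955074 -0.4605021   1.68334223  0.09209744  1.28064563
 -0.07864   ]
caddy_grip [([362, -301, 189], 0.62)]
jar_mat [([441, 369, -4], 0.56)]
jar_b [([311, 352, -2], 0.78), ([331, 407, -1], 0.63)]
jar_mat [([440, 368, -3], 0.76), ([385, 264, 2], 0.19)]
jar_b [([328, 407, 1], 0.79), ([314, 352, -3], 0.77)]
mat [([379, 262, 4], 0.83), ([440, 368, -4], 0.51)]
mat px hsv [ 13 134 202] table [ 18  55 221]
1954 ((383.4278564453125, 266.5871887207031), (119.6885986328125, 170.9535675048828), 40.79879379272461)
[[-1, -0.1, 0.0, -0.2, np.float64(-0.0)]]
end [ 359.9 -303.3  353.3] 54.9
```

View pics/t2.png

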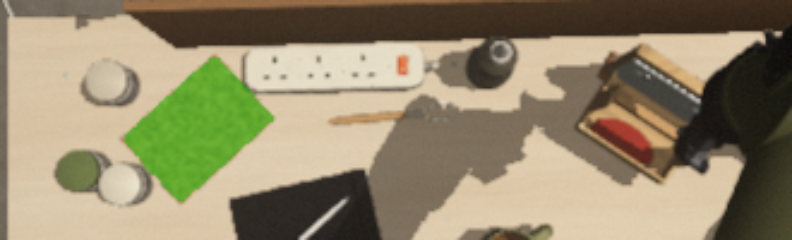

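The mat overlay fits well: centre (383,267), yaw about 41°. The bar and the kidney at (620,140) in the crop are visible in the caddy, and the jars are standing.

Emit:
{"method": "servo_tool", "body": {
  "steps": [
    [-0.06,0.2,0,2.5,-0.01],
    [-0.06,0,0,3.0,0],
    [-0.06,0,0,3.0,0],
    [-0.06,0,0,2.5,0],
    [-0.06,0,0,2.0,0],
    [-0.06,0,0,1.5,0],
    [-0.06,0,0,1.2,0],
    [-0.06,0,0,0.8,0],
    [-0.06,0,0,0.4,0],
    [-0.06,0,0,0,0]
  ]
}}

```text
time_s: 14.57
position: [361.3, -301.0, 181.8]
ee_rot: [0.885, 0.465, -0.0, -0.0]
contact_force: [0.2, 1.1, -1.0]
opening: 45.4
grasp_force: 0.0
```

Emit:
{"method": "servo_tool", "body": {
  "steps": [
    [0.2,0,0,0,0],
    [0.3,0,0,0,0],
    [0.4,0,0,0,0],
    [0.5,0,0,0,0],
    [0.55,0,0,0,0],
    [0.6,0,0,0,0],
    [0.6,0,0,0,0]
  ]
}}

```text
time_s: 15.15
position: [361.4, -301.3, 182.4]
ee_rot: [0.885, 0.465, 0.0, 0.0]
contact_force: [-0.0, -0.6, -0.4]
opening: 17.1
grasp_force: 0.0
```

Emit:
{"method": "servo_tool", "body": {
  "steps": [
    [0.7,0,0,0,0],
    [0.8,0,0,0,0],
    [1,0,0,0,0],
    [1,0,0,0,0],
    [1,0,0,0,0],
    [1,0,0,0,0]
  ]
}}

```text
time_s: 15.65
position: [361.4, -301.4, 182.5]
ee_rot: [0.885, 0.465, 0.0, 0.0]
contact_force: [-1.2, -0.4, 3.5]
opening: 11.0
grasp_force: 58.6
```

Emit:
{"method": "servo_tool", "body": {
  "steps": [
    [1,0,0,-0.1,0],
    [1,0,0,-0.2,0],
    [1,0,0,-0.2,0],
    [1,0,0,-0.2,0],
    [1,0,0,-0.2,0],
    [1,0,0,-0.1,0],
    [1,0,0,0,0]
  ]
}}

```text
time_s: 16.23
position: [361.4, -301.2, 192.5]
ee_rot: [0.885, 0.465, 0.0, 0.0]
contact_force: [-0.8, -0.1, -4.2]
opening: 11.1
grasp_force: 58.4
```

Emit:
{"method": "servo_tool", "body": {
  "steps": [
    [1,0,0,-0.2,0],
    [1,0,0,-0.2,0],
    [1,0,0,-0.2,0],
    [1,0,0,-0.1,0],
    [1,0,0,0,0],
    [1,0,0,0,0],
    [1,0,0,0,0]
  ]
}}

```text
time_s: 16.82
position: [361.4, -301.2, 199.3]
ee_rot: [0.885, 0.465, 0.0, 0.0]
contact_force: [0.5, 0.8, -5.1]
opening: 10.7
grasp_force: 58.4
```

```bash
python3 - <<'E'
from h import *
s=bot.sense();print(s["position"],s["contact_force"],s["moment"],s["opening"],s["grasp_force"],pose()[1])
bot.read_camera("side"); bot.read_camera("top")
for c in("top","side"):
  for n in("caddy_keyholes","board_screws","caddy_corner0","caddy"): print(c,n,[(np.round(x["centre"]).astype(int).tolist(),round(x["confidence"],2)) for x in bot.mark_of(c,n)][:4])
E
```

```text
[ 361.35311578 -301.2261664   199.25853363] [ 0.54400072  0.79859765 -5.12934659] [ 0.06677836  0.02538875 -0.00632883] 10.714835701334806 58.40222418308258 55.39126570743035
top caddy_keyholes [([400, -332, 170], 0.98)]
top board_screws [([402, -327, 171], 0.67), ([361, -227, 77], 0.6)]
top caddy_corner0 [([363, -228, 74], 0.69), ([368, -383, 76], 0.69), ([296, -329, 80], 0.62), ([439, -279, 74], 0.62)]
top caddy []
side caddy_keyholes [([401, -332, 170], 0.85)]
side board_screws []
side caddy_corner0 [([438, -280, 74], 0.87), ([364, -226, 71], 0.68), ([330, 407, -1], 0.65), ([366, -385, 74], 0.6)]
side caddy [([364, -305, 72], 0.76)]
```

Emit:
{"method": "servo_tool", "body": {
  "steps": [
    [1,0,-0.1,0,0],
    [1,0,-0.2,0,0],
    [1,0,-0.2,0,0],
    [1,0,0,0,0]
  ]
}}

```text
time_s: 17.65
position: [356.7, -298.1, 199.2]
ee_rot: [0.885, 0.465, -0.0, -0.0]
contact_force: [0.4, 0.5, -4.6]
opening: 11.4
grasp_force: 58.4
```

Emit:
{"method": "servo_tool", "body": {
  "steps": [
    [1,0,-0.2,0,0],
    [1,0,-0.2,0,0],
    [1,0,-0.2,0,0],
    [1,0,0,0,0]
  ]
}}

```text
time_s: 17.98
position: [351.8, -294.7, 199.3]
ee_rot: [0.885, 0.465, -0.0, -0.0]
contact_force: [0.2, 0.9, -5.3]
opening: 11.3
grasp_force: 58.4
```

Emit:
{"method": "servo_tool", "body": {
  "steps": [
    [1,0,-0.3,0,0],
    [1,0,-0.5,0,0],
    [1,0,-0.6,0,0],
    [1,0,-0.6,0,0],
    [1,0,-0.4,-0.3,0],
    [1,0,-0.2,-0.8,0],
    [1,0,0,-1.3,0],
    [1,0,0,-1.7,0],
    [1,0,0,-2.0,0],
    [1,0,0,-2.0,0],
    [1,0,0,-2.0,0],
    [1,0,0,-2.0,0]
  ]
}}

```text
time_s: 18.98
position: [330.8, -279.9, 322.1]
ee_rot: [0.885, 0.465, 0.0, 0.0]
contact_force: [0.8, -0.7, -4.7]
opening: 11.1
grasp_force: 58.6
```

Emit:
{"method": "servo_tool", "body": {
  "steps": [
    [1,0,0,-2.0,0],
    [1,0,0,-2.0,0],
    [1,0,0,-2.0,0],
    [1,0,0,-2.0,0],
    [1,0,0,-1.8,0],
    [1,0,0,-1.4,0],
    [1,0,0,-1.0,0],
    [1,0,0,-0.5,0],
    [1,0,0,0,0]
  ]
}}

```text
time_s: 19.73
position: [331.1, -280.1, 448.6]
ee_rot: [0.885, 0.465, 0.0, 0.001]
contact_force: [0.3, 0.1, -4.9]
opening: 11.3
grasp_force: 58.6
```

```bash
python3 - <<'E'
from h import *
s=bot.sense();p,phi,_=pose();print(p,phi,s["contact_force"],s["moment"],s["opening"],s["joints"])
import cv2
a,d=bot.read_camera("side"); cv2.imwrite("pics/s3.png",a[40:300,150:400,::-1])
h0=np.degrees(np.arctan2(p[1],p[0])); h1=np.degrees(np.arctan2(263.3,379.6)); r0=np.hypot(*p[:2]); r1=np.hypot(379.6,263.3)
n=36;w=np.minimum(1,np.minimum(np.arange(1,n+1)/5,np.arange(n,0,-1)/5)); f=np.cumsum(w)/w.sum(); P=[]
for t in f:
    h=h0+(h1-h0)*t; rr=np.interp(h,[h0,h0+12,20,h1],[r0,426,426,r1]); P.append((rr*np.cos(np.radians(h)),rr*np.sin(np.radians(h)),p[2],phi+(130.8-phi)*t))
rows(P,1)
E
```

```text
[ 331.10022497 -280.05275288  448.62355613] 55.41054879696291 [ 0.25990293  0.10066456 -4.87726303] [ 0.05153656  0.03607864 -0.03097211] 11.329750887016223 [ 1.05467486  0.09918258 -0.46703971  1.53825711  0.04499591  1.51251919
 -0.01660816]
[[1, 0.4, 0.0, -0.1, np.float64(-0.01)], [1, 0.7, 0.0, 0.0, np.float64(-0.01)], [1, 1.0, 0.0, 0.0, np.float64(-0.03)], [1, 1.5, 0.0, 0.0, np.float64(-0.03)], [1, 1.7, 0.0, 0.0, np.float64(-0.04)], [1, 1.8, 0.0, 0.0, np.float64(-0.04)], [1, 1.7, 0.0, 0.0, np.float64(-0.05)], [1, 1.8, 0.1, 0.0, np.float64(-0.04)], [1, 1.7, 0.1, 0.0, np.float64(-0.04)], [1, 1.7, 0.2, 0.0, np.float64(-0.04)], [1, 1.8, 0.1, 0.0, np.float64(-0.04)], [1, 1.7, 0.2, 0.0, np.float64(-0.04)]]
[[1, 1.7, 0.1, 0.0, np.float64(-0.04)], [1, 1.8, 0.1, 0.0, np.float64(-0.04)], [1, 1.7, 0.2, 0.0, np.float64(-0.04)], [1, 1.8, 0.1, 0.0, np.float64(-0.05)], [1, 1.7, 0.2, 0.0, np.float64(-0.04)], [1, 1.7, 0.1, 0.0, np.float64(-0.04)], [1, 1.8, 0.1, 0.0, np.float64(-0.04)], [1, 1.7, 0.2, 0.0, np.float64(-0.04)], [1, 1.7, 0.1, 0.0, np.float64(-0.04)], [1, 1.8, 0.2, 0.0, np.float64(-0.04)], [1, 1.7, 0.1, 0.0, np.float64(-0.04)], [1, 1.7, 0.1, 0.0, np.float64(-0.04)]]
[[1, 1.8, 0.2, 0.0, np.float64(-0.05)], [1, 1.7, 0.1, 0.0, np.float64(-0.04)], [1, 1.7, 0.2, 0.0, np.float64(-0.04)], [1, 1.8, 0.3, 0.0, np.float64(-0.04)], [1, 1.7, 0.7, 0.0, np.float64(-0.04)], [1, 1.7, 0.7, 0.0, np.float64(-0.04)], [1, 1.8, 0.8, 0.0, np.float64(-0.04)], [1, 1.7, 0.7, 0.0, np.float64(-0.04)], [1, 1.5, 0.6, 0.0, np.float64(-0.04)], [1, 1.1, 0.4, 0.0, np.float64(-0.02)], [1, 0.7, 0.3, 0.0, np.float64(-0.02)], [1, 0.3, 0.2, 0.0, np.float64(-0.01)]]
end [380.2 263.2 448.7] 131.0
```

View pics/s3.png

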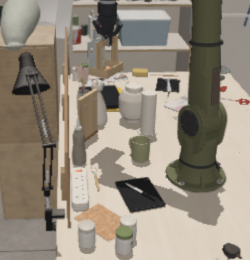

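The caddy hangs level in the gripper at (105,55), off the board (90,115). I'll carry it across now.

Emit:
{"method": "servo_tool", "body": {
  "steps": [
    [1,0.4,0,-0.1,-0.01],
    [1,0.7,0,0,-0.01],
    [1,1.0,0,0,-0.03],
    [1,1.5,0,0,-0.03],
    [1,1.7,0,0,-0.04],
    [1,1.8,0,0,-0.04],
    [1,1.7,0,0,-0.05],
    [1,1.8,0.1,0,-0.04],
    [1,1.7,0.1,0,-0.04],
    [1,1.7,0.2,0,-0.04],
    [1,1.8,0.1,0,-0.04],
    [1,1.7,0.2,0,-0.04]
  ]
}}

```text
time_s: 20.78
position: [408.8, -121.6, 448.3]
ee_rot: [0.771, 0.637, 0.0, -0.0]
contact_force: [0.6, 0.3, -5.5]
opening: 11.2
grasp_force: 58.6
```

Emit:
{"method": "servo_tool", "body": {
  "steps": [
    [1,1.7,0.1,0,-0.04],
    [1,1.8,0.1,0,-0.04],
    [1,1.7,0.2,0,-0.04],
    [1,1.8,0.1,0,-0.05],
    [1,1.7,0.2,0,-0.04],
    [1,1.7,0.1,0,-0.04],
    [1,1.8,0.1,0,-0.04],
    [1,1.7,0.2,0,-0.04],
    [1,1.7,0.1,0,-0.04],
    [1,1.8,0.2,0,-0.04],
    [1,1.7,0.1,0,-0.04],
    [1,1.7,0.1,0,-0.04]
  ]
}}

```text
time_s: 21.78
position: [417.1, 84.5, 448.3]
ee_rot: [0.593, 0.805, 0.0, -0.0]
contact_force: [1.0, -0.1, -4.5]
opening: 11.0
grasp_force: 58.6
```

Emit:
{"method": "servo_tool", "body": {
  "steps": [
    [1,1.8,0.2,0,-0.05],
    [1,1.7,0.1,0,-0.04],
    [1,1.7,0.2,0,-0.04],
    [1,1.8,0.3,0,-0.04],
    [1,1.7,0.7,0,-0.04],
    [1,1.7,0.7,0,-0.04],
    [1,1.8,0.8,0,-0.04],
    [1,1.7,0.7,0,-0.04],
    [1,1.5,0.6,0,-0.04],
    [1,1.1,0.4,0,-0.02],
    [1,0.7,0.3,0,-0.02],
    [1,0.3,0.2,0,-0.01]
  ]
}}

```text
time_s: 22.78
position: [379.4, 264.4, 448.4]
ee_rot: [0.413, 0.911, 0.0, -0.0]
contact_force: [-0.0, 0.2, -4.6]
opening: 11.0
grasp_force: 58.6
```

```bash
python3 - <<'E'
from h import *
s=bot.sense();p,phi,_=pose();print(p,phi,s["contact_force"],s["opening"],s["grasp_force"])
for c in("side","top"):
  bot.read_camera(c)
  for n in("caddy_corner0","caddy","caddy_grip","kidney"): print(c,n,[(np.round(x["centre"]).astype(int).tolist(),round(x["confidence"],2)) for x in bot.mark_of(c,n)][:5])
E
```

```text
[379.3793654  264.3628101  448.38173881] 131.25372095543622 [-0.02525705  0.21422891 -4.60478508] 10.983296389504844 58.620845675468445
side caddy_corner0 [([464, 247, 324], 0.96), ([392, 190, 328], 0.87), ([376, 344, 325], 0.84), ([305, 285, 320], 0.82), ([382, 267, 3], 0.28)]
side caddy [([383, 264, 321], 0.77), ([310, 354, 0], 0.65)]
side caddy_grip [([379, 262, 456], 0.72)]
side kidney [([367, 257, 327], 0.38)]
top caddy_corner0 [([398, 188, 330], 0.9), ([462, 248, 321], 0.58)]
top caddy [([385, 259, 326], 0.68)]
top caddy_grip [([379, 260, 451], 0.77)]
top kidney [([365, 255, 326], 0.63)]
```

Emit:
{"method": "servo_tool", "body": {
  "steps": [
    [1,0,0,0.6,0],
    [1,0,0,1.4,0],
    [1,0,0,2.2,0],
    [1,0,0,2.6,0],
    [1,0,0,2.8,0],
    [1,0,0,2.8,0],
    [1,0,0,2.8,0],
    [1,0,0,2.8,0],
    [1,0,0,2.8,0],
    [1,0,0,2.6,0],
    [1,0,0,2.2,0],
    [1,0,0,1.6,0]
  ]
}}

```text
time_s: 24.28
position: [379.7, 262.1, 174.1]
ee_rot: [0.415, 0.91, -0.001, -0.001]
contact_force: [0.0, 0.9, -4.3]
opening: 10.9
grasp_force: 58.6
```

Emit:
{"method": "servo_tool", "body": {
  "steps": [
    [1,0,0,1.2,0],
    [1,0,0,0.8,0],
    [1,0,0,0.4,0],
    [1,0,0,0,0]
  ]
}}

```text
time_s: 24.62
position: [380.2, 262.8, 151.8]
ee_rot: [0.415, 0.91, -0.0, -0.0]
contact_force: [0.6, 0.6, -4.7]
opening: 11.1
grasp_force: 58.6
```

```bash
python3 - <<'E'
from h import *
s=bot.sense();p,phi,_=pose();print(p,phi,s["contact_force"])
for c in("side","top"):
  bot.read_camera(c)
  for n in("caddy_corner0","caddy","jar_b"): print(c,n,[(np.round(x["centre"]).astype(int).tolist(),round(x["confidence"],2)) for x in bot.mark_of(c,n)][:5])
E
```

```text
[380.23752707 262.75831304 151.77325811] 131.01783301443717 [ 0.62079396  0.60482155 -4.65926211]
side caddy_corner0 [([464, 246, 24], 0.96), ([308, 283, 24], 0.86), ([376, 339, 29], 0.74), ([390, 189, 30], 0.59), ([454, -123, -1], 0.34)]
side caddy [([382, 266, 25], 0.76)]
side jar_b [([332, 403, 1], 0.76), ([310, 354, -1], 0.57)]
top caddy_corner0 [([465, 247, 30], 0.57)]
top caddy []
top jar_b [([312, 350, 0], 0.54), ([328, 407, -1], 0.53)]
```

Emit:
{"method": "servo_tool", "body": {
  "steps": [
    [1,0,0,0.6,0],
    [1,0,0,0.8,0],
    [1,0,0,0.4,0],
    [1,0,0,0.2,0],
    [1,0,0,0,0],
    [1,0,0,0,0]
  ]
}}

```text
time_s: 25.52
position: [380.2, 263.1, 132.1]
ee_rot: [0.414, 0.91, -0.0, -0.0]
contact_force: [0.6, -0.4, -4.6]
opening: 11.0
grasp_force: 58.6
```

Emit:
{"method": "servo_tool", "body": {
  "steps": [
    [1,0,0,0.1,0],
    [1,0,0,0.1,0],
    [1,0,0,0.1,0],
    [1,0,0,0,0],
    [1,0,0,0,0]
  ]
}}

```text
time_s: 25.93
position: [380.4, 262.9, 129.3]
ee_rot: [0.415, 0.91, -0.0, -0.0]
contact_force: [0.5, -0.6, -4.2]
opening: 11.2
grasp_force: 58.6
```

Emit:
{"method": "servo_tool", "body": {
  "steps": [
    [1,0,0,0.1,0],
    [1,0,0,0.1,0],
    [1,0,0,0.1,0],
    [1,0,0,0,0],
    [1,0,0,0,0]
  ]
}}

```text
time_s: 26.35
position: [380.3, 262.9, 126.2]
ee_rot: [0.414, 0.91, -0.0, -0.0]
contact_force: [-0.2, -0.7, -4.4]
opening: 11.1
grasp_force: 58.6
```

Emit:
{"method": "servo_tool", "body": {
  "steps": [
    [1,0,0,0.1,0],
    [1,0,0,0,0],
    [1,0,0,0,0]
  ]
}}

```text
time_s: 26.6
position: [380.3, 263.0, 125.3]
ee_rot: [0.415, 0.91, -0.0, -0.0]
contact_force: [-0.2, 0.7, -4.0]
opening: 11.2
grasp_force: 58.6
```

Emit:
{"method": "servo_tool", "body": {
  "steps": [
    [1,0,0,0.1,0],
    [1,0,0,0,0],
    [1,0,0,0,0]
  ]
}}

```text
time_s: 26.85
position: [380.6, 263.2, 125.0]
ee_rot: [0.415, 0.91, 0.0, 0.001]
contact_force: [-0.6, -1.7, 5.4]
opening: 10.9
grasp_force: 60.2
```

Emit:
{"method": "servo_tool", "body": {
  "steps": [
    [1,0,0,0.1,0],
    [1,0,0,0,0],
    [1,0,0,0,0]
  ]
}}

```text
time_s: 27.1
position: [380.6, 263.1, 125.0]
ee_rot: [0.415, 0.91, 0.0, 0.001]
contact_force: [-3.6, -5.6, 20.7]
opening: 11.2
grasp_force: 62.4
```

Emit:
{"method": "servo_tool", "body": {
  "steps": [
    [1,0,0,-0.1,0],
    [0.7,0,0,0,0],
    [0.5,0,0,0,0],
    [0.3,0,0,0,0],
    [0.1,0,0,0,0],
    [0,0,0,0,0],
    [0,0,0,0,0]
  ]
}}

```text
time_s: 27.68
position: [380.4, 263.0, 124.2]
ee_rot: [0.414, 0.91, 0.0, -0.0]
contact_force: [0.7, -0.0, 0.8]
opening: 42.8
grasp_force: 0.0
```

Emit:
{"method": "servo_tool", "body": {
  "steps": [
    [0,0,0,-0.5,0],
    [0,0,0,-1,0],
    [0,0,0,-1.5,0],
    [0,0,0,-2,0],
    [0,0,0,-3,0],
    [0,0,0,-3,0],
    [0,0,0,-3,0],
    [0,0,0,-3,0],
    [0,0,0,-3,0],
    [0,0,0,-3,0],
    [0,0,0,-2,0],
    [0,0,0,0,0]
  ]
}}

```text
time_s: 28.68
position: [380.6, 264.8, 379.0]
ee_rot: [0.414, 0.91, 0.003, 0.002]
contact_force: [0.5, 0.7, 0.2]
opening: 42.4
grasp_force: 0.0
```

```bash
python3 - <<'E'
from h import *
import cv2
s=bot.sense();p,phi,_=pose();print(p,phi,s["contact_force"],s["time_s"])
for c in("side","top"):
  a,d=bot.read_camera(c)
  cv2.imwrite(f"pics/{c}4.png",cv2.resize((a[210:310,190:320] if c=="side" else a[140:250,90:300])[:,:,::-1],None,fx=3.8,fy=3.8))
  for n in("caddy_corner0","caddy","jar_b","jar_mat","kidney"): print(c,n,[(np.round(x["centre"]).astype(int).tolist(),round(x["confidence"],2)) for x in bot.mark_of(c,n)][:5])
E
```

```text
[380.59165149 264.75919853 379.01643405] 131.06948964991324 [0.45318739 0.67833096 0.18252473] 28.6833
side caddy_corner0 [([462, 246, -1], 0.79), ([378, 343, 2], 0.66), ([310, 283, -1], 0.62), ([394, 188, 3], 0.6)]
side caddy [([385, 265, -1], 0.6)]
side jar_b [([332, 407, -2], 0.61), ([308, 354, 1], 0.59)]
side jar_mat [([440, 364, -3], 0.74)]
side kidney [([370, 256, 6], 0.51)]
top caddy_corner0 [([466, 250, -2], 0.67), ([396, 187, 3], 0.58)]
top caddy [([385, 262, 1], 0.67)]
top jar_b []
top jar_mat [([380, 262, 129], 0.37)]
top kidney [([451, -125, 2], 0.23)]
```

View pics/side4.png

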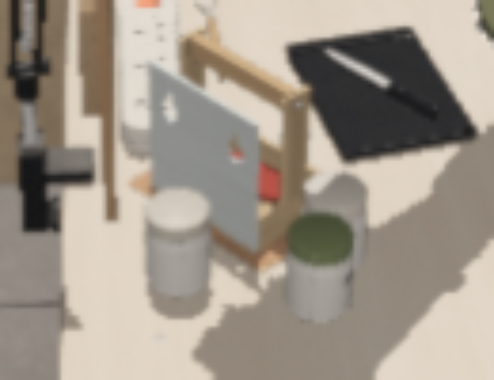

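View pics/top4.png

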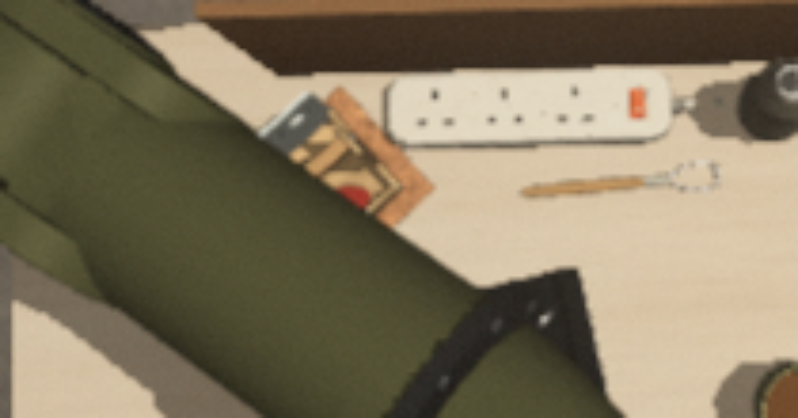

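Side view: the caddy stands upright on the cork with the red kidney inside (265,185). jar_mat at (180,240) stands on the bare table, and the other jars are in place. Top view: a cork margin shows around the visible caddy corner (400,190). The measured centre is within about 3 mm of the mat's centre.

```bash
python3 -c "
from cell import bot
print(bot.job_done())"
```

```text
the job is handed in; nothing more can be done
None
```

I handed the job in at about 29 s: the mat jar is upright on the bare table with the other two jars unmoved, and the caddy stands upright on the mat, within about 3 mm of its centre, with the kidney still in it.

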